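# Set the glue gap on the token bonding press

## Task

Set the glue gap on the small bonding press: first, while its foot is still clear of the token, zero the load readout by pushing the recessed button in the readout's front fully in for a moment with an end of the pencil (not with the fingers), and lay the pencil back down flat on the bare table (do not drop it). Then turn the wing screw on top clockwise until the foot seats on the token and back it off a quarter turn, so that the gap is right. Finish gripping the wings, holding them still there while I nip up the lock ring; leave the other things on the table where they are.

Things in the scene. Friction and masses are not known exactly. Their poses are not given: they have to be found in the camera images.
- press: grey bonding press bolted to the table; front faces the robot. Origin on the table; x front to back, y left, z up. Base plate x -75..95, y -100..100, 14 mm high. C-frame (arm top 108 mm, lock ring 115 mm) with upright screw at x 0, y -45 over a fixed token. Readout pod x -62..0, y 7..93, z 14..72 mm; its front (display, button hole) looks to -x. Only the wings stand higher than the ring
- zero_mouth (a point): middle of the round access hole in the pod's front face, 32 mm above the table, 14 mm in diameter with a small chamfer; axes as the press. The hole runs level, straight in along the press's +x. The black button stands 8 mm behind the face.
- zero (a joint): travel of the recessed zero button, a black plunger 11.6 mm in diameter: 0 = out, 0.004 m = fully in (pushed along the press's +x); it takes about 1.1 N to start and 3.3 N to be fully in, and springs back out
- pencil: red carpenter's pencil, round, 8 mm thick, 173 mm long, 11 to 18 g, lying flat. Origin at the middle of its length on its underside (1 mm beside the centre line). Its length runs along its own direction (0.940, -0.342, 0), that is 0.349 rad clockwise from its x axis; either end, 86 mm from the origin, will serve
- wing_grip (a point): point on the screw's axis amid the wings, at the height to grip them (about 147 mm above the table). The wings are one upright steel plate, 55 mm wide along this point's x and 9 mm thick along its y; grip across the 9 mm. Its top is 13 mm above this point; the flat middle, 26 mm wide, goes down to 18 mm below it, where a hub of radius 8.5 mm begins
- wing (a joint): turn of the wing screw, rad: 0 = foot seated on the token (hard stop); grows as it is backed off, counter-clockwise seen from above, to 3.6. Starts between 0.8 and 2.4. 4 mm a turn: the wings sink and rise with it. Stays where it is left; about 0.06 N m turns it
- marker: bystander: a black-capped felt marker, 138 mm long, 15 mm thick, loose
- nozzle: bystander: a white static mixer nozzle, 94 mm long, 19 mm thick, loose
- brush: bystander: a dusting brush with a wooden handle, 219 mm long, near the table's front edge, loose
- tape: bystander: a roll of masking tape, 100 mm across, 25 mm high, loose
- cup: bystander: a white mixing cup, 64 mm across, 60 mm high, loose

How it is judged:
On the way, in this order (a step that is already met when the one before it is completed fails the run):
1. the zero button is pushed at least 2.8 mm in by the pencil while the foot is clear of the token (value of joint zero above 0.0028 m and contact force between pencil and zero above 0.3 N and value of joint wing above 0.4 rad), for 0.15 s.
2. the pencil lies on the table again, let go of (height (world z) of pencil below 0.02 m and contact force between the fingers and pencil below 0.1 N and linear speed of pencil below 0.05 m/s), for 0.2 s.
3. the gripped wing screw is turned home: the foot is seated on the token (value of joint wing below 0.07 rad and contact force between the fingers and wing above 1 N), for 0.1 s.
At the end, for the whole second after the job is handed in: the fingers grip the wing screw (more than 2 N) and it stands still, backed off a quarter turn (1.57 rad, within 0.26 rad) from its seat; the pencil lies at rest on the table (origin lower than 20 mm), the zero button is out again (value of joint wing between 1.31 and 1.83 rad and velocity of joint wing between -0.1 and 0.1 rad/s and contact force between the fingers and wing above 2 N and height (world z) of pencil below 0.02 m and linear speed of pencil below 0.05 m/s and value of joint zero below 0.001 m); the arm keeps its last pose, push and grip.
It fails at once if the fingers touch the zero button (contact force between the fingers and zero above 0.3 N).
It fails at once if the pencil is let go of more than 50 mm above the table (height (world z) of pencil above 0.05 m and contact force between the fingers and pencil below 0.02 N).
It fails at once if a bystander (marker, nozzle, brush, tape or cup) is moved by more than 30 mm (distance of any of marker, nozzle, brush, tape, cup from where it was at the start of the episode above 0.03 m).
It also fails if it takes over 61 s, if anything falls off the work surface, if the arm or the gripper's body presses on something with over 40 N, if the wrist force passes 120 N, or if a joint passes its speed limit or range.

## Robot

A 6-joint arm with a two-finger parallel gripper is mounted at the origin on a cart in front of the work surface, level with it; the furniture and walls round the work are solid. World frame = base frame: x ahead of the robot, y to its left, z up, the work surface at z = 0. Lengths are in m, angles in rad, forces in N, time in s.
With the tool pointing down it reaches from about 0.375 to 0.975 m from the base axis. Payload 3.8 kg.
Tool frame: the origin (TCP) lies where the fingers leave the gripper's body, on its centre line; the fingertips stand 73 mm ahead of it and the grasp point (between the pads) lies 54 mm ahead of it (nose_length is the distance from the TCP to the fingertips, in m); z points along the fingers, y is the line along which they close (so a half turn about z gives the same grasp; the last joint's range is limited). The gripper opens to 85 mm and grips with 20 to 120 N. Pads are 22 mm wide; open, the fingers measure 114 mm over their backs; the gripper's body (76 mm by 85 mm) begins 54 mm behind the grasp point. The pads swing forward as they close: fully open they stand 13 mm farther back than shut.
Start: joints at [-1.348, 0.264, 1.604, -0, 1.274, -0.037], TCP at [0.173, -0.652, 0.304] pointing down, gripper open.
Joint ranges: [-2.63, 2.63], [-0.94, 2.18], [0.31, 2.57], [-1.31, 4.45], [0, 2.66], [-2.55, 2.55]. Speed limits (rad/s): [2.57, 2.57, 3.14, 3.14, 3.14, 3.14].

## Interface

Orientations are given as a rotation vector (axis times angle).
In Python, from workcell import read_state, read_camera, calibration, finish_job, look_for, cut_out, tip_of, nose_length gives the robot as it stands.
- The arm moves only by the tool step_arm, never from a script. Its argument "targets" is a list of rows, each a list of 3 entries, a list of its own where there are three numbers: the turn, a rotation vector about the tool's x, y, z in rad, then the shift along the tool's x, y, z in mm, then the finger opening in mm, from 0 to 85.4. In form: [[[ax, ay, az], [x, y, z], grip], ...]. A call has 1 to 5 rows; each row shifts and turns the commanded pose from where the row before left it, along the tool's axes as they then stand; what a row does not reach is not made up. A row lasts 1/12 s, in which the tool goes at most 41.7 mm and 7.16 degrees, less where a joint would pass 70% of its speed; a pose out of reach is approached as far as the arm can. A call with a gripper value outside its range is refused whole. The fingers move at their own pace and stop on an object; "grip_force" is the grip in N (left out, the last holds). Time passes only in rows, so rows that do not move let the fingers close. It gives the time, the measured TCP pose, the force, the opening and the grip force at its end, in the units of the state.
- read_state(): the state, without advancing time (a new reading comes with each control period).
- read_camera(name): name is "scene" or "top"; returns the picture (400x640x3 uint8, red, green, blue); there is no depth.
- calibration(name): a dict with "camera_matrix" (3x3 intrinsics, pixels), "R" (3x3) and "t" (3): a world point X has camera coordinates R X + t. Camera axes: x right, y down, z forward; pixel columns grow to the right and rows downward; lengths in m; the calibration is good to about 2 mm. A picture is of the moment at which its call begins. calibration takes no time and is no camera call.
- finish_job(): hands the job in; it is judged then, once.
Trained networks look in the newest picture that a camera, given by its name, has taken for a name from the list of things; names that differ only in an ending like _2 or _b are one class to them, and where a whole thing is asked for, a point or a joint stands for the part that bears it (a point fixed in the world has none). Each returns a list of dicts, best first, with "score" (0 to 1); they miss things now and then, are a little off and sometimes report something else, mostly with a low value. They report only what shows in the picture. A call takes as long as a camera call.
- look_for(camera, query): "extent" ([left, top, right, bottom] in pixels, round what is visible of it).
- cut_out(camera, query): "region" (400x640 bool, what is visible of it) and "extent" ([left, top, right, bottom] in pixels, round what is visible of it).
- tip_of(camera, query): "at" ([row, column] in pixels: a listed point, or the origin of a listed thing).
The state is a dict: "time": time; "q": joint angles; "joint_vel": joint speeds; "joint_torque": joint torques, N m; "tool_pos": TCP position; "tcp_rot": TCP orientation; "wrist_force": force on the tool from outside, world axes, zero at the start; "torque": the same for the moment, N m; "width": opening from 0.0 (shut) to 1.0 (fully open); "grip_force": force on a finger pad.
Only numpy, scipy, OpenCV 4.12 (cv2) and the standard library are available. Lean on these libraries where they do the work, as an engineer would, in place of code of your own. Each camera call takes 0.05 s, during which the arm holds its last target. There are 200 camera calls.

## Working session

There is one attempt and no reset: what is moved stays moved. The work goes in short steps, Python scripts to look and compute and a tool call to move; the robot and the scene stay as the last step left them, time stands still between calls to the robot, and variables do not carry over. Pictures are saved under pics/ and viewed, at most 10 in all, crops included, and the job is handed in when it is done.

Besides the shell and the picture viewer there is one more tool, called after ">>>" as a command line: name --argument value ..., lists and objects as JSON in quotes. step_arm: Moves the arm, as the interface text tells. Its arguments: {"type":"object","properties":{"targets":{"type":"array","items":{"type":"array"}},"grip_force":{"type":"number"}},"required":["targets"]}

```bash
ls; mkdir -p pics
python3 - <<'E'
from workcell import *
import cv2,numpy as np
for c in("scene","top"):
    im=read_camera(c); cv2.imwrite(f"pics/{c}0.png",im[:,:,::-1])
    k=calibration(c); print(c,k["camera_matrix"].tolist(),k["R"].round(4).tolist(),k["t"].round(4).tolist())
    for q in("press","pencil","zero_mouth","wing_grip"):
        r=tip_of(c,q)[:2]; print(q,[(x["at"],round(x["score"],2)) for x in r])
    for q in("marker","nozzle","brush","tape","cup","pencil"):
        r=look_for(c,q)[:1]; print(q,[(np.round(x["extent"]).tolist(),round(x["score"],2)) for x in r])
print(read_state(), nose_length)
E
```

```text
pics
scene [[516.3189904070506, 0.0, 321.98126868596626], [0.0, 516.3189904070506, 192.49836832889275], [0.0, 0.0, 1.0]] [[-0.7734, -0.634, -0.0011], [-0.442, 0.5404, -0.7159], [0.4545, -0.5532, -0.6982]] [0.4369, 0.3072, 1.0014]
press [([255.6, 246.8], 0.72), ([196.6, 244.8], 0.2)]
pencil []
zero_mouth [([267.8, 253.8], 0.88), ([194.1, 249.5], 0.33)]
wing_grip [([193.6, 249.4], 0.74), ([271.7, 319.3], 0.36)]
marker [([372.0, 245.0, 384.0, 292.0], 0.48)]
nozzle [([329.0, 218.0, 338.0, 248.0], 0.5)]
brush [([272.0, 306.0, 361.0, 384.0], 0.9)]
tape [([366.0, 158.0, 407.0, 189.0], 0.7)]
cup [([265.0, 161.0, 294.0, 191.0], 0.83)]
pencil [([289.0, 255.0, 350.0, 291.0], 0.74)]
top [[420.7715905382445, 0.0, 325.3645072679909], [0.0, 420.7715905382445, 197.31624614990568], [0.0, 0.0, 1.0]] [[-0.003, -1.0, 0.0008], [-0.9933, 0.0029, -0.1152], [0.1152, -0.0011, -0.9933]] [0.0164, 0.5504, 1.0473]
press [([169.0, 255.4], 0.77), ([267.4, 314.5], 0.41)]
pencil [([233.6, 276.3], 0.7)]
zero_mouth [([193.1, 236.1], 0.93), ([232.6, 279.1], 0.74)]
wing_grip [([152.6, 265.4], 0.7), ([195.1, 236.1], 0.38
[... 254 characters left out ...]
.0, 253.0], 0.56)]
{'time': 1.1, 'q': array([-1.34793039e+00,  2.63917836e-01,  1.60398274e+00,  5.10242747e-06,
        1.27372371e+00, -3.69265844e-02]), 'joint_vel': array([ 0.00020818,  0.00034619,  0.00037559,  0.00073091,  0.00093276,
       -0.00083008]), 'joint_torque': array([ 7.39533652e-05, -5.15082335e+01, -3.67731535e+01, -5.01193335e-05,
        8.75564710e-04,  4.39147982e-06]), 'tool_pos': array([ 0.17337563, -0.65235146,  0.30387703]), 'tcp_rot': array([-3.11509442e+00, -4.06928045e-01, -3.01788873e-06]), 'wrist_force': array([-0.1593082 ,  0.15210029,  0.43508166]), 'torque': array([0.01782111, 0.01741657, 0.05365913]), 'grip_force': 0.0, 'width': 0.9963466611268395} 0.0726
```

```bash
python3 - <<'E'
import cv2
im=cv2.imread("pics/top0.png")[110:310,165:365]; a=cv2.resize(im,None,fx=3,fy=3,interpolation=2); cv2.imwrite("pics/top0c.png",a)
im=cv2.imread("pics/scene0.png")[140:340,190:390]; a=cv2.resize(im,None,fx=3,fy=3,interpolation=2); cv2.imwrite("pics/scene0c.png",a)
E
cat > h.py <<'E'
from workcell import *
import numpy as np,cv2
from scipy.spatial.transform import Rotation as Rn
def proj(c,X):
    k=calibration(c); p=k["camera_matrix"]@((k["R"]@np.atleast_2d(X).T)+k["t"][:,None]); return (p[:2]/p[2]).T  # col,row
def ray(c,rc,z):
    k=calibration(c); d=k["R"].T@np.linalg.solve(k["camera_matrix"],[rc[1],rc[0],1.]); o=-k["R"].T@k["t"]
    return o+d*(z-o[2])/d[2]
def tri(rc1,rc2):
    A=[];b=[]
    for c,rc in(("scene",rc1),("top",rc2)):
        k=calibration(c); d=k["R"].T@np.linalg.solve(k["camera_matrix"],[rc[1],rc[0],1.]); d/=np.linalg.norm(d); o=-k["R"].T@k["t"]
        P=np.eye(3)-np.outer(d,d); A.append(P); b.append(P@o)
    x=np.linalg.lstsq(np.vstack(A),np.hstack(b),rcond=None)[0]
    return x
E
python3 - <<'E'
from h import *
print("mouth",ray("scene",[267.8,253.8],.032),ray("top",[193.1,236.1],.032),tri([267.8,253.8],[193.1,236.1]))
print("wing",tri([193.6,249.4],[152.6,265.4]),ray("top",[152.6,265.4],.147))
print("press",ray("top",[169,255.4],0),ray("scene",[255.6,246.8],0))
for n,c in dict(pencil=(233.6,276.3),penL=(201,276),marker=(312,267)).items(): print(n,ray("top",c,.005))
for n in("pencil","marker","nozzle","brush"):
  for c in("top","scene"):
    if True:
        read_camera(c)
        r=cut_out(c,n)
        if r:
            m=r[0]["region"]; ys,xs=np.nonzero(m)
            W=np.array([ray(c,(y,x),.004)[:2] for y,x in zip(ys,xs)]); mu=W.mean(0); w,v=np.linalg.eigh(np.cov((W-mu).T)); s=(W-mu)@v[:,1]
            print(n,c,round(r[0]["score"],2),mu,v[:,1],(mu+v[:,1]*s.min()),(mu+v[:,1]*s.max()),len(ys))
E
```

```text
mouth [0.56295185 0.23283062 0.032     ] [0.56197981 0.24388639 0.032     ] [0.5582602 0.2397633 0.0437542]
wing [0.64134183 0.1532405  0.14581407] [0.641793   0.15358186 0.147     ]
press [0.63052809 0.20072608 0.        ] [0.61923335 0.20271486 0.        ]
pencil [0.45886564 0.14275326 0.005     ]
penL [0.54419033 0.14443031 0.005     ]
marker [0.25983401 0.16437003 0.005     ]
pencil top 0.51 [0.44000022 0.13654804] [-0.9973214  -0.07314389] [0.53643675 0.14362073] [0.3806099  0.13219233] 100
pencil scene 0.83 [0.4566533  0.13705636] [-0.99713599 -0.07562942] [0.54215245 0.14354118] [0.38322395 0.13148699] 249
marker top 0.72 [0.36594812 0.0474369 ] [-0.71401828  0.70012706] [0.41361062 0.00070167] [0.3180369 0.094416 ] 258
marker scene 0.81 [0.36951894 0.04693644] [-0.71013287  0.70406769] [0.41635276 0.00050262] [0.32204435 0.09400555] 225
nozzle top 0.44 [0.50210722 0.03321859] [-0.63091941  0.77584837] [ 0.53204819 -0.00360015] [0.47789133 0.06299712] 158
nozzle scene 0.66 [0.50499492 0.0328429 ] [-0.63895002  0.76924825] [ 0.53909152 -0.00820687] [0.47929821 0.06377983] 140
brush top 0.68 [0.34747619 0.25806161] [0.14158811 0.98992566] [0.33469254 0.16868362] [0.36607141 0.38807175] 1005
brush scene 0.91 [0.35229047 0.26139246] [0.12810021 0.99176123] [0.33981017 0.16476908] [0.36829497 0.38530049] 1527
```

View pics/top0c.png

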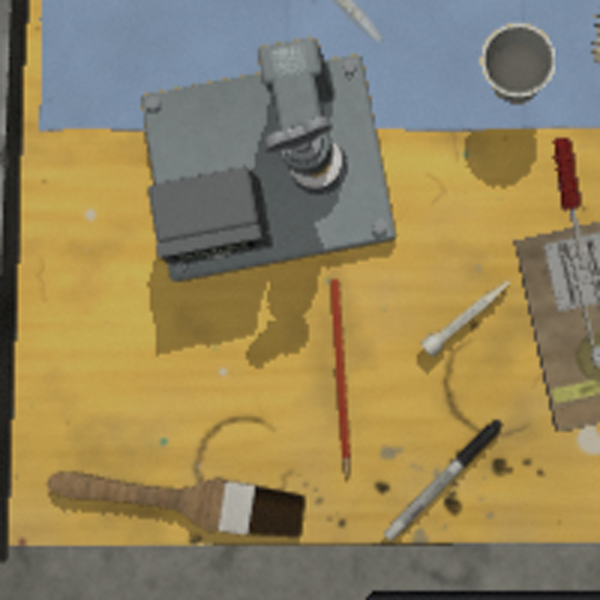

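View pics/scene0c.png

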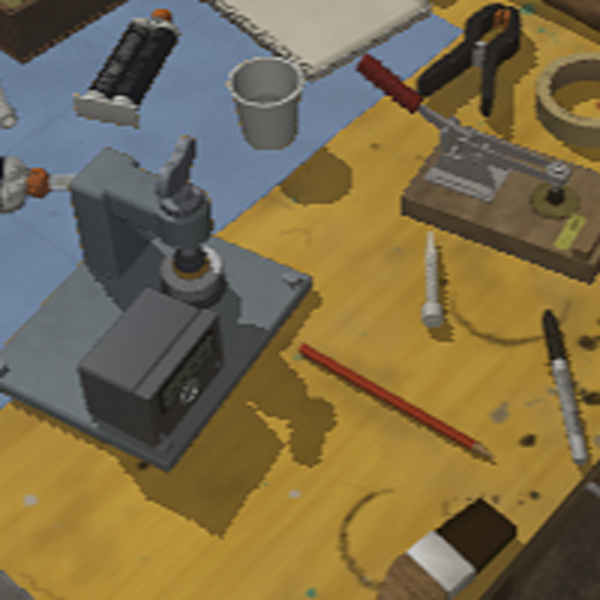

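The top view shows the press turned about 10° (front edge, crop (170,280) to (395,240)), the pencil at crop (335,280)–(347,478) lying roughly along world x, and the wings at (300,130). The scene view shows the hole in the pod front at crop (190,390). This agrees with the networks.

```bash
cat >> h.py <<'E'
def delta(pos,yaw):
    """tool-frame turn about z (rad), then shift (mm) in the axes before and after the turn, for a vertical tool with x axis at yaw"""
    s=read_state(); R=Rn.from_rotvec(s["tcp_rot"]).as_matrix(); cy=np.arctan2(R[1,0],R[0,0])
    T=np.column_stack([[np.cos(yaw),np.sin(yaw),0],[np.sin(yaw),-np.cos(yaw),0],[0,0,-1]])
    d=(np.array(pos)-s["tool_pos"])*1000
    print("t",round(s["time"],2),"yaw now",round(cy,4),"turn vec",(Rn.from_matrix(R.T@T).as_rotvec()).round(4),"shift now-axes",(R.T@d).round(1),"new-axes",(T.T@d).round(1),"q",s["q"].round(2),"w",s["width"].round(3),"F",s["wrist_force"].round(1))
E
python3 - <<'E'
from h import *
from scipy.optimize import least_squares
tc=lambda x,y:(165+(x-1)/3,110+(y-1)/3); sc=lambda x,y:(190+(x-1)/3,140+(y-1)/3)
obs=[("top",(95,-100,14),tc(395,238)),("top",(95,-100,14),None),]
obs=[("top",(-75,-100,14),tc(395,238)),("top",(95,-100,14),tc(358,57)),("top",(95,100,14),tc(143,98)),
("scene",(-75,-100,14),sc(312,280)),("scene",(-75,100,14),sc(168,462)),
("top",(0,-45,147),(265.4,152.6)),("scene",(0,-45,147),(249.4,193.6)),("scene",(-62,50,32),(253.8,267.8))]
def f(p,full=False):
    c,s=np.cos(p[2]),np.sin(p[2]); r=[]
    for cam,m,uv in obs:
        m=np.array(m)/1000; r.append(proj(cam,[p[0]+c*m[0]-s*m[1],p[1]+s*m[0]+c*m[1],m[2]])[0]-uv)
    return np.array(r) if full else np.ravel(r)
S=least_squares(f,[.634,.198,.18],loss="soft_l1"); p=S.x; print(p,f(p,1).round(1).tolist())
c,s=np.cos(p[2]),np.sin(p[2])
for n,m in(("mouth",(-62,50)),("wing",(0,-45))): print(n,p[0]+(c*m[0]-s*m[1])/1000,p[1]+(s*m[0]+c*m[1])/1000)
a=ray("top",tc(335,280)[::-1],.004);b=ray("top",tc(347,478)[::-1],.004); print("pencil top",a,b,np.linalg.norm(a-b))
a=ray("scene",sc(302,349)[::-1],.004);b=ray("scene",sc(492,459)[::-1],.004); print("pencil scene",a,b,np.linalg.norm(a-b),(a+b)/2,np.arctan2(*(a-b)[1::-1]))
delta((.455,.137,.15),.075)
E
```

```text
[0.6302899  0.19942339 0.18943158] [[1.3, -0.3], [1.9, -2.2], [-0.7, -1.8], [1.2, -2.0], [0.4, 0.6], [-0.7, 1.3], [-0.3, 0.6], [-0.3, 1.9]]
mouth 0.5599839564550121 0.23685431623541478
wing 0.6387634291470192 0.155228372551012
pencil top [0.53901186 0.14361618 0.004     ] [0.36783344 0.13151538 0.004     ] 0.17160560159817942
pencil scene [0.53979141 0.14334124 0.004     ] [0.36997576 0.1320287  0.004     ] 0.17019203191090185 [0.45488358 0.13768497 0.004     ] 0.06651832358443675Traceback (most recent call last):
  File "<stdin>", line 18, in <module>
  File "h.py", line 21, in delta
    print("t",round(s["time"],2),"yaw now",round(cy,4),"turn vec",(Rn.from_matrix(R.T@T).as_rotvec()).round(4),"shift now-axes",(R.T@d).round(1),"new-axes",(T.T@d).round(1),"q",s["q"].round(2),"w",s["width"].round(3),"F",s["wrist_force"].round(1))
                                                                                                                                                                                                     ^^^^^^^^^^^^^^^^
AttributeError: 'float' object has no attribute 'round'
```

>>> step_arm --targets '[[[0, 0, 0], [28, -28, 5], 45], [[0, 0, 0], [28, -28, 5], 45], [[0, 0, 0], [28, -28, 5], 45], [[0, 0, 0], [28, -28, 5], 45], [[0, 0, 0], [28, -28, 5], 45]]' --grip_force 40

```text
time: 2.32
tool_pos: [0.2732, -0.4796, 0.2787]
tcp_rot: [3.115, 0.406, 0.0]
wrist_force: [1.0, -0.5, 0.4]
width: 0.528
grip_force: 0.0
```

>>> step_arm --targets '[[[0, 0, 0], [28, -28, 5], 45], [[0, 0, 0], [28, -28, 5], 45], [[0, 0, 0], [28, -28, 5], 45], [[0, 0, 0], [28, -28, 5], 45], [[0, 0, 0], [28, -28, 5], 45]]'

```text
time: 2.73
tool_pos: [0.3726, -0.3081, 0.254]
tcp_rot: [3.115, 0.406, 0.001]
wrist_force: [0.1, -0.1, 0.9]
width: 0.528
grip_force: 0.0
```

>>> step_arm --targets '[[[0, 0, 0], [15, -32, 8], 45], [[0, 0, 0], [15, -32, 8], 45], [[0, 0, 0], [15, -32, 8], 45], [[0, 0, 0], [15, -32, 8], 45], [[0, 0, 0], [15, -32, 8], 45]]'

```text
time: 3.15
tool_pos: [0.4035, -0.1343, 0.2139]
tcp_rot: [3.115, 0.406, 0.002]
wrist_force: [0.3, -0.0, -0.7]
width: 0.526
grip_force: 0.0
```

>>> step_arm --targets '[[[0, 0, 0], [15, -32, 8], 45], [[0, 0, 0], [15, -32, 8], 45], [[0, 0, 0], [15, -32, 8], 45], [[0, 0, 0.096], [0, 0, 0], 45], [[0, 0, 0.096], [0, 0, 0], 45]]'

```text
time: 3.57
tool_pos: [0.4221, -0.0293, 0.1894]
tcp_rot: [-3.139, -0.107, 0.001]
wrist_force: [-0.8, -0.5, 0.4]
width: 0.53
grip_force: 0.0
```

```bash
sed -i 's/s\["width"\].round(3)/round(float(s["width"]),3)/' h.py; python3 -c "
from h import *
delta((.4545,.1376,.0745),.068)"
```

```text
t 3.57 yaw now 0.0682 turn vec [-0.0004  0.0008  0.0002] shift now-axes [  43.8 -164.2  115. ] new-axes [  43.7 -164.3  114.9] q [-0.13 -0.12  2.24  0.    1.02  1.37] w 0.53 F [-0.8 -0.5  0.4]
```

>>> step_arm --targets '[[[0, 0, 0], [9, -33, 10], 45], [[0, 0, 0], [9, -33, 10], 45], [[0, 0, 0], [9, -33, 10], 45], [[0, 0, 0], [9, -33, 10], 45], [[0, 0, 0], [8, -32, 10], 45]]'

```text
time: 3.98
tool_pos: [0.4556, 0.1368, 0.1399]
tcp_rot: [-3.139, -0.106, -0.002]
wrist_force: [0.4, -1.0, 0.1]
width: 0.524
grip_force: 0.0
```

>>> step_arm --targets '[[[0, 0, 0], [0, 0, 15], 45], [[0, 0, 0], [0, 0, 10], 45], [[0, 0, 0], [0, 0, 0], 45]]'

```text
time: 4.23
tool_pos: [0.4531, 0.1348, 0.1126]
tcp_rot: [3.138, 0.108, -0.008]
wrist_force: [-1.0, 0.4, -0.7]
width: 0.525
grip_force: 0.0
```

Run:
```python
from h import *
delta((.4545,.1376,.0745),.068)
for c in("scene","top"):
    im=read_camera(c); print([(x["at"],round(x["score"],2)) for x in tip_of(c,"pencil")[:2]],proj(c,[.4545,.1376,0]))
    u,v=proj(c,[.4545,.1376,.02])[0].astype(int); cv2.imwrite(f"pics/{c}1.png",cv2.resize(im[v-50:v+50,u-60:u+60,::-1],None,fx=5,fy=5,interpolation=2))
a=np.hstack([cv2.imread("pics/scene1.png"),cv2.imread("pics/top1.png")]); cv2.imwrite("pics/both1.png",cv2.resize(a,(800,333)))
```

```text
t 4.23 yaw now 0.069 turn vec [0.0011 0.0049 0.001 ] shift now-axes [ 1.8 -2.7 38.1] new-axes [ 1.6 -2.7 38.1] q [ 0.24  0.09  2.2  -0.    0.86  1.74] w 0.525 F [-1.   0.4 -0.7]
[] [[321.16975704 274.92905365]]
[] [[278.47512303 235.32690146]]
```

View pics/both1.png

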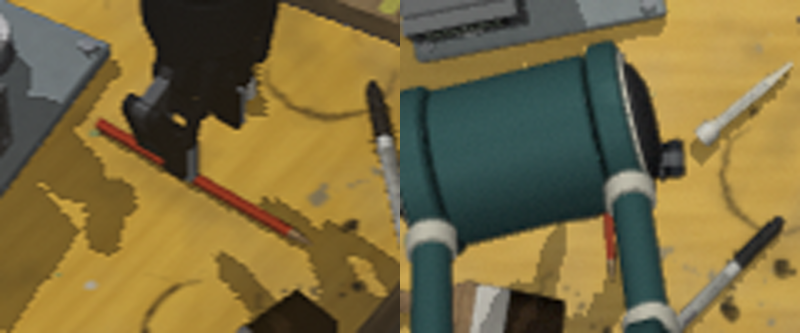

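The view shows the open fingers straddling the pencil near its middle, at about (180,160) on the left. I'll correct sideways, then go down and close.

>>> step_arm --targets '[[[0, 0, 0], [1, -2.5, 17], 45], [[0, 0, 0], [0, 0, 17], 30], [[0, 0, 0], [0, 0, 4], 20], [[0, 0, 0], [0, 0, 0], 12], [[0, 0, 0], [0, 0, 0], 0]]' --grip_force 40

```text
time: 4.85
tool_pos: [0.4562, 0.1372, 0.0775]
tcp_rot: [-3.14, -0.105, -0.001]
wrist_force: [-0.5, -0.6, 0.4]
width: 0.059
grip_force: 39.1
```

>>> step_arm --targets '[[[0, 0, 0], [0, 0, 0], 0], [[0, 0, 0], [0, 0, 0], 0], [[0, 0, 0], [0, 0, 0], 0]]'

```text
time: 5.1
tool_pos: [0.4566, 0.1377, 0.0778]
tcp_rot: [-3.139, -0.106, -0.003]
wrist_force: [-0.1, -0.5, -0.0]
width: 0.058
grip_force: 39.1
```

>>> step_arm --targets '[[[0, 0, 0], [0, 0, 0], 22], [[0, 0, 0], [0, 0, 0], 22], [[0, 0, 0], [0, 0, 3.5], 22], [[0, 0, 0], [0, 0, 0], 22]]'

```text
time: 5.43
tool_pos: [0.4556, 0.1376, 0.0729]
tcp_rot: [3.14, 0.107, -0.001]
wrist_force: [0.5, -0.4, -0.5]
width: 0.254
grip_force: 0.0
```

>>> step_arm --targets '[[[0, 0, 0], [0, 0, 0], 0], [[0, 0, 0], [0, 0, 0], 0], [[0, 0, 0], [0, 0, 0], 0], [[0, 0, 0], [0, 0, 0], 0]]'

```text
time: 5.77
tool_pos: [0.4559, 0.1376, 0.0733]
tcp_rot: [3.14, 0.107, -0.0]
wrist_force: [-0.4, -0.1, -0.7]
width: 0.073
grip_force: 39.0
```

>>> step_arm --targets '[[[0, 0, 0], [0, 0, -14], 0], [[0, 0, 0], [0, 0, -14], 0], [[0, 0, 0], [4, -26, 0], 0], [[0, 0, 0], [4, -26, 0], 0], [[0, 0, 0], [4, -26, 0], 0]]'

```text
time: 6.18
tool_pos: [0.463, 0.2169, 0.1019]
tcp_rot: [-3.139, -0.104, -0.002]
wrist_force: [1.0, -0.3, -0.7]
width: 0.071
grip_force: 39.1
```

>>> step_arm --targets '[[[0, 0, -0.06], [0, 0, 0], 0], [[0, 0, -0.057], [0, 0, 0], 0], [[0, 0, 0], [0, 0, 0], 0], [[0, 0, 0], [0, 0, 0], 0]]'

```text
time: 6.52
tool_pos: [0.4625, 0.2163, 0.1013]
tcp_rot: [3.128, 0.288, -0.0]
wrist_force: [0.4, -0.0, -0.2]
width: 0.068
grip_force: 39.2
```

Run:
```python
from h import *
delta((.464,.217,.1013),.185)
m=[.5615,.235,.032]; A=[]
for c in("scene","top"):
    im=read_camera(c); print([(x["at"],round(x["score"],2)) for x in tip_of(c,"zero_mouth")[:2]],proj(c,m))
    for x in cut_out(c,"pencil")[:1]:
        r,cc=np.nonzero(x["region"]); print("pencil ext",x["extent"],x["score"],"near end", [(cc[i],r[i]) for i in np.argsort(r if c=="top" else cc)[:6]])
    u,v=proj(c,m)[0].astype(int); A.append(cv2.resize(im[v-30:v+30,u-40:u+40,::-1],None,fx=7,fy=7,interpolation=2))
    print("crop origin",u-40,v-30)
cv2.imwrite("pics/both2.png",np.vstack(A)[:, :][:840]); cv2.imwrite("pics/b2.png",cv2.resize(np.hstack(A),(800,300)))
```

```text
t 6.52 yaw now 0.1835 turn vec [ 0.0001  0.0003 -0.0015] shift now-axes [ 1.7 -0.4 -0. ] new-axes [ 1.7 -0.4 -0. ] q [ 0.39  0.18  2.13 -0.    0.84  1.78] w 0.068 F [ 0.4 -0.  -0.2]
[([269.2, 256.0], 0.82)] [[253.56709107 268.77511163]]
pencil ext [184.9, 189.0, 272.1, 296.0] 0.57 near end [(np.int64(183), np.int64(264)), (np.int64(183), np.int64(265)), (np.int64(183), np.int64(263)), (np.int64(183), np.int64(266)), (np.int64(184), np.int64(261)), (np.int64(184), np.int64(263))]
crop origin 213 238
[([195.4, 237.6], 0.58)] [[239.55928957 193.2754903 ]]
crop origin 199 163
```

View pics/b2.png

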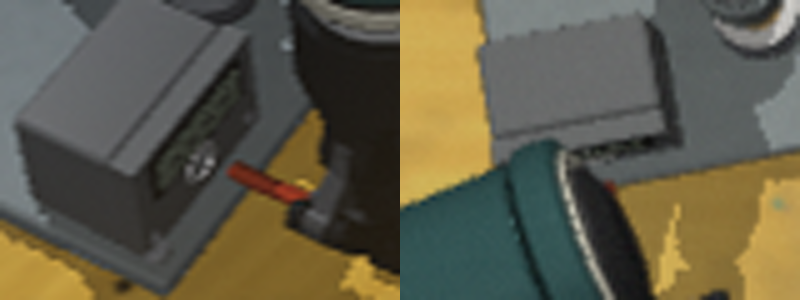

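The scene crop shows the hole at about px (253,271) and the pencil's blunt end at about (260,272), a little short of it. In the top view the arm hides the end. I'll take one larger crop to measure both.

Run:
```python
from h import *
im=read_camera("scene"); cv2.imwrite("pics/s3.png",cv2.resize(im[255:287,236:280,::-1],None,fx=18,fy=18,interpolation=cv2.INTER_CUBIC))
print(proj("scene",[[.545,.2317,.032],[.5615,.235,.032]]))
for rc in([271.2,253],[272.2,259.8],[269.2,256]): print(ray("scene",rc,.032))
```

```text
[[260.19459781 271.75861988]
 [253.56709107 268.77511163]]
[0.5578907  0.24034695 0.032     ]
[0.54483613 0.23306646 0.032     ]
[0.55667669 0.23251225 0.032     ]
```

View pics/s3.png

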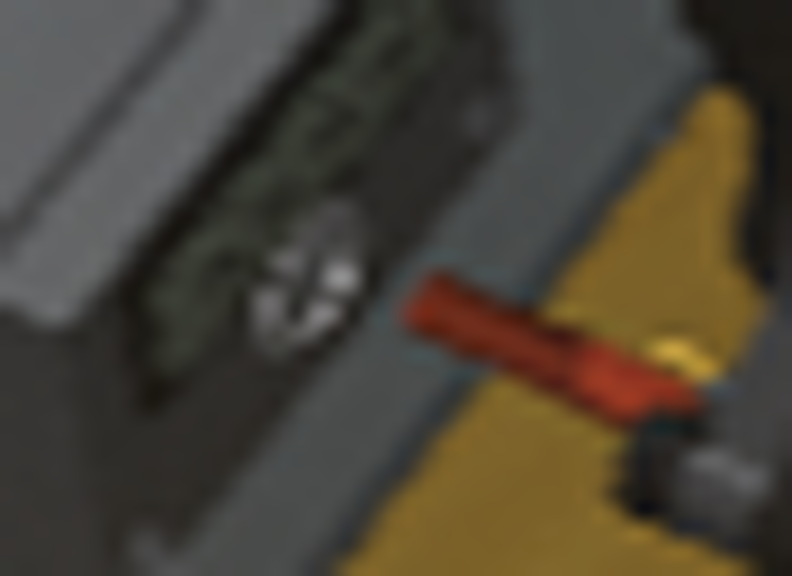

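Run:
```python
from h import *
A=cv2.resize(cv2.imread("pics/scene0.png")[232:292,214:274],None,fx=10,fy=10,interpolation=2)
B=cv2.resize(cv2.imread("pics/top0.png")[160:205,210:260],None,fx=8,fy=8,interpolation=2)
C=np.zeros((600,1000,3),np.uint8);C[:,:600]=A;C[:360,600:]=B
cv2.imwrite("pics/z4.png",C[:, :][:, :1000]); cv2.imwrite("pics/z4s.png",cv2.resize(C,(800,480),interpolation=cv2.INTER_AREA))
```

```text
(no output)
```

View pics/z4s.png

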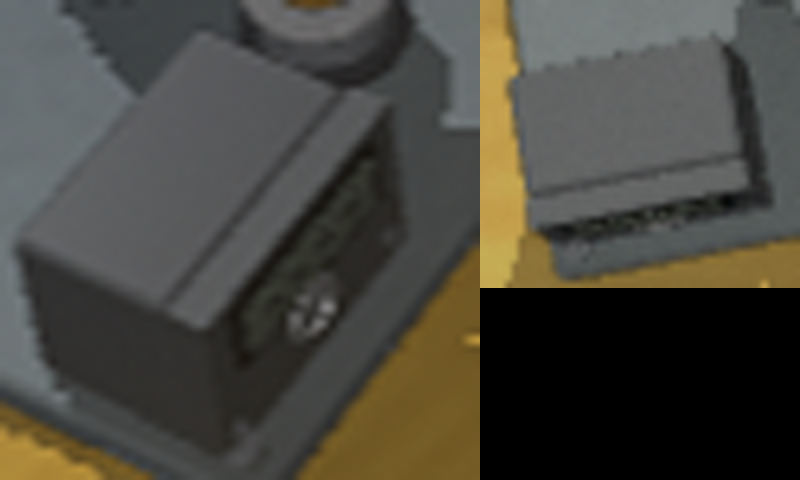

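Run:
```python
from h import *
from scipy.optimize import least_squares
sc=lambda u,v:(214+u/8-.45,232+v/8-.45); tc=lambda u,v:(210+(u-480)/6.4-.45,160+v/6.4-.45)
S=[((-62,93,72),sc(210,328)),((-62,7,72),sc(390,100)),((0,93,72),sc(20,238)),((0,7,72),sc(208,30)),((-62,93,14),sc(228,450)),((-62,7,14),sc(405,240)),((-62,None,32),sc(311,312))]
T=[((-62,93,72),tc(535,228)),((-62,7,72),tc(748,195)),((0,93,72),tc(510,80)),((0,7,72),tc(725,38)),((0,7,14),tc(745,45)) if 0 else ((-62,7,14),tc(770,206)),((-62,None,32),tc(660,213))]
def run(sets):
    def f(p):
        c,s=np.cos(p[2]),np.sin(p[2]); r=[]
        for cam,L in sets:
            for m,uv in L:
                m=np.array([m[0],p[3]*1000 if m[1] is None else m[1],m[2]])/1000
                r.append(proj(cam,[p[0]+c*m[0]-s*m[1],p[1]+s*m[0]+c*m[1],m[2]])[0]-uv)
        return np.ravel(r)
    S=least_squares(f,[.634,.198,.18,.05]); p=S.x; c,s=np.cos(p[2]),np.sin(p[2])
    print(p.round(4),"mouth",np.round([p[0]+c*-.062-s*p[3],p[1]+s*-.062+c*p[3]],4),"wing",np.round([p[0]+s*.045,p[1]-c*.045],4)); print(f(p).round(1).tolist())
run([("scene",S)]);run([("top",T)]);run([("scene",S),("top",T)])
```

```text
[0.6303 0.1998 0.1883 0.0527] mouth [0.5595 0.2399] wing [0.6387 0.1556]
[-0.3, 0.2, 0.6, 0.0, -1.2, -0.1, -0.6, -1.7, 0.6, 1.7, 0.8, -0.5, 0.2, 0.1]
[0.6286 0.2008 0.1756 0.0499] mouth [0.5588 0.2391] wing [0.6364 0.1564]
[-0.8, 0.2, 0.4, -0.7, -0.6, -1.0, 0.0, -0.5, 0.8, 0.5, 0.3, 1.5]
[0.6294 0.2002 0.1828 0.0515] mouth [0.5591 0.2396] wing [0.6376 0.156 ]
[-0.4, 0.6, 0.6, 0.4, -1.3, 0.1, -0.5, -1.4, 0.4, 2.0, 0.9, -0.1, 0.4, 0.1, -0.3, 0.1, 0.8, -1.1, -0.3, -1.1, 0.2, -0.8, 1.1, 0.2, 0.1, 1.4]
```

Both cameras agree on the mouth at (0.559, 0.240) with yaw 0.183, so the pencil needs about 4.5 mm to the left and 12 mm forward to reach the face.

>>> step_arm --targets '[[[0, 0, 0], [0, -4.5, 0], 0], [[0, 0, 0], [5, 0, 0], 0], [[0, 0, 0], [5, 0, 0], 0], [[0, 0, 0], [0, 0, 0], 0]]'

```text
time: 7.2
tool_pos: [0.4731, 0.223, 0.1018]
tcp_rot: [-3.128, -0.29, -0.003]
wrist_force: [1.2, -0.5, -0.3]
width: 0.068
grip_force: 39.2
```

Run:
```python
from h import *
im=read_camera("scene"); cv2.imwrite("pics/s5.png",cv2.resize(im[255:287,236:280,::-1],None,fx=18,fy=18,interpolation=cv2.INTER_CUBIC))
delta((.4767,.2235,.1013),.183)
```

```text
t 7.25 yaw now 0.1847 turn vec [-0.0002 -0.001   0.0017] shift now-axes [4.2 0.1 0.4] new-axes [4.2 0.1 0.4] q [ 0.39  0.2   2.1  -0.    0.84  1.78] w 0.075 F [-0.6  0.7  0.1]
```

View pics/s5.png

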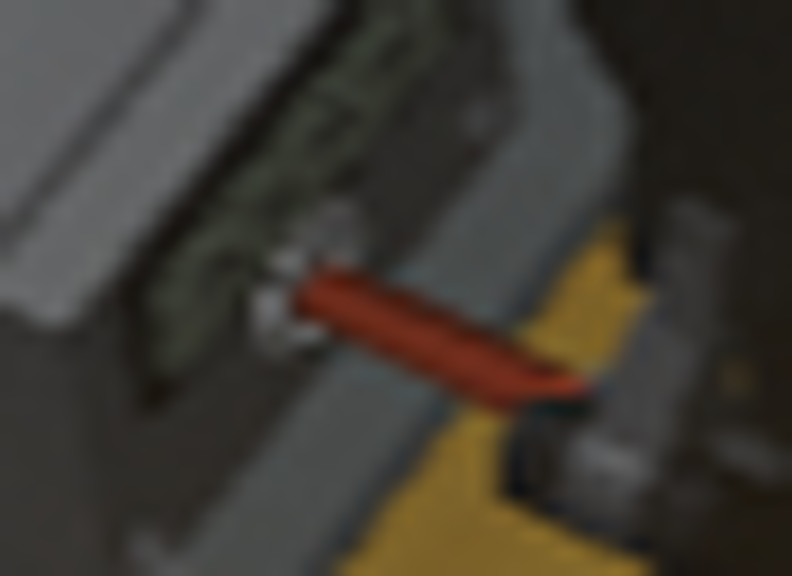

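The pencil end at (312,290) in the crop now sits over the hole centre at (306,294). I'll push in gently and watch the force.

>>> step_arm --targets '[[[0, 0, 0], [3, 0, 0], 0], [[0, 0, 0], [3, 0, 0], 0], [[0, 0, 0], [0, 0, 0], 0]]'

```text
time: 7.5
tool_pos: [0.4782, 0.2237, 0.1015]
tcp_rot: [-3.128, -0.29, -0.001]
wrist_force: [-0.1, 0.5, 0.4]
width: 0.07
grip_force: 39.2
```

>>> step_arm --targets '[[[0, 0, 0], [2, 0, 0], 0], [[0, 0, 0], [2, 0, 0], 0], [[0, 0, 0], [0, 0, 0], 0]]'

```text
time: 7.75
tool_pos: [0.4819, 0.2244, 0.1015]
tcp_rot: [-3.128, -0.29, -0.001]
wrist_force: [-0.5, -0.6, -0.5]
width: 0.074
grip_force: 39.2
```

>>> step_arm --targets '[[[0, 0, 0], [2, 0, 0], 0], [[0, 0, 0], [0, 0, 0], 0], [[0, 0, 0], [0, 0, 0], 0]]'

```text
time: 8.0
tool_pos: [0.4832, 0.2246, 0.1012]
tcp_rot: [3.128, 0.29, -0.001]
wrist_force: [0.1, 0.5, 0.1]
width: 0.075
grip_force: 39.2
```

>>> step_arm --targets '[[[0, 0, 0], [2, 0, 0], 0], [[0, 0, 0], [0, 0, 0], 0], [[0, 0, 0], [0, 0, 0], 0]]'

```text
time: 8.25
tool_pos: [0.4849, 0.2249, 0.1011]
tcp_rot: [3.128, 0.29, -0.002]
wrist_force: [-2.1, -0.3, -0.1]
width: 0.073
grip_force: 39.2
```

>>> step_arm --targets '[[[0, 0, 0], [1.5, 0, 0], 0], [[0, 0, 0], [0, 0, 0], 0], [[0, 0, 0], [0, 0, 0], 0]]'

```text
time: 8.5
tool_pos: [0.4864, 0.2252, 0.1011]
tcp_rot: [3.128, 0.29, -0.002]
wrist_force: [-2.9, -0.9, 0.4]
width: 0.066
grip_force: 39.2
```

>>> step_arm --targets '[[[0, 0, 0], [1.5, 0, 0], 0], [[0, 0, 0], [0, 0, 0], 0], [[0, 0, 0], [0, 0, 0], 0]]'

```text
time: 8.75
tool_pos: [0.4874, 0.2254, 0.1009]
tcp_rot: [3.128, 0.29, -0.004]
wrist_force: [-5.2, -0.2, -0.0]
width: 0.071
grip_force: 39.3
```

>>> step_arm --targets '[[[0, 0, 0], [1, 0, 0], 0], [[0, 0, 0], [0, 0, 0], 0], [[0, 0, 0], [0, 0, 0], 0]]'

```text
time: 9.0
tool_pos: [0.4875, 0.2254, 0.1005]
tcp_rot: [3.127, 0.29, -0.007]
wrist_force: [-6.7, -1.1, 0.1]
width: 0.07
grip_force: 39.4
```

The force went from 2 to 3 to 6.7 N with a stop, so the button is fully in. I'll back out and take the pencil back to where it lay.

>>> step_arm --targets '[[[0, 0, 0], [-8, 0, 0], 0], [[0, 0, 0], [-20, 0, 0], 0], [[0, 0, 0], [-19, 0, 0], 0], [[0, 0, 0], [0, 27, 0], 0], [[0, 0, 0], [0, 27, 0], 0]]'

```text
time: 9.42
tool_pos: [0.4531, 0.1646, 0.1021]
tcp_rot: [-3.127, -0.295, -0.006]
wrist_force: [1.0, -0.2, -0.5]
width: 0.07
grip_force: 39.3
```

>>> step_arm --targets '[[[0, 0, 0], [0, 27, 0], 0], [[0, 0, 0.06], [0, 0, 0], 0], [[0, 0, 0.057], [0, 0, 0], 0], [[0, 0, 0], [0, 0, 12], 0], [[0, 0, 0], [0, 0, 0], 0]]'

```text
time: 9.83
tool_pos: [0.4585, 0.1372, 0.0891]
tcp_rot: [-3.14, -0.106, -0.003]
wrist_force: [-0.6, -0.2, 0.0]
width: 0.071
grip_force: 39.3
```

Run:
```python
from h import *
delta((.456,.1376,.0736),.068)
```

```text
t 9.83 yaw now 0.0673 turn vec [-0.     -0.0019 -0.0007] shift now-axes [-2.5 -0.6 15.5] new-axes [-2.5 -0.6 15.5] q [ 0.24  0.14  2.2  -0.    0.8   1.74] w 0.071 F [-0.6 -0.2  0. ]
```

>>> step_arm --targets '[[[0, 0, 0], [0, 0, 8], 0], [[0, 0, 0], [0, 0, 4], 0], [[0, 0, 0], [0, 0, 2], 0], [[0, 0, 0], [0, 0, 1], 0], [[0, 0, 0], [0, 0, 0], 0]]'

```text
time: 10.25
tool_pos: [0.4579, 0.1376, 0.0741]
tcp_rot: [3.14, 0.107, -0.0]
wrist_force: [0.1, -0.1, -0.1]
width: 0.071
grip_force: 39.3
```

>>> step_arm --targets '[[[0, 0, 0], [0, 0, 0.6], 0], [[0, 0, 0], [0, 0, 0], 9], [[0, 0, 0], [0, 0, 0], 12], [[0, 0, 0], [0, 0, 0], 20], [[0, 0, 0], [0, 0, 0], 25]]'

```text
time: 10.67
tool_pos: [0.4581, 0.1376, 0.074]
tcp_rot: [-3.14, -0.107, -0.001]
wrist_force: [0.6, 0.3, 0.6]
width: 0.296
grip_force: 0.0
```

>>> step_arm --targets '[[[0, 0, 0], [0, 0, 0], 25], [[0, 0, 0], [0, 0, -10], 25], [[0, 0, 0], [0, 0, -35], 25], [[0, 0, 0], [0, 0, -41], 25], [[0, 0, 0], [0, 0, -41], 25]]'

```text
time: 11.08
tool_pos: [0.4569, 0.1373, 0.2019]
tcp_rot: [3.139, 0.106, -0.004]
wrist_force: [1.2, -0.3, 1.3]
width: 0.29
grip_force: 0.0
```

>>> step_arm --targets '[[[0, 0, 0], [0, 0, -41], 30], [[0, 0, 0], [0, 30, -20], 30], [[0, 0, 0], [0, 41, 0], 30], [[0, 0, 0], [0, 41, 0], 30], [[0, 0, 0], [0, 41, 0], 30]]'

```text
time: 11.5
tool_pos: [0.4685, -0.0164, 0.2639]
tcp_rot: [3.139, 0.109, 0.005]
wrist_force: [0.5, -0.4, -0.4]
width: 0.349
grip_force: 0.0
```

Run:
```python
from h import *
A=[]
for c in("scene","top"):
    im=read_camera(c); cv2.imwrite(f"pics/{c}6.png",im[:,:,::-1]); print([(x["at"],round(x["score"],2)) for x in tip_of(c,"wing_grip")[:2]],[(np.round(x["extent"]),round(x["score"],2)) for x in look_for(c,"pencil")[:1]])
    u,v=proj(c,[.638,.156,.14])[0].astype(int); print(u-25,v-25); A.append(cv2.resize(im[v-25:v+25,u-25:u+25,::-1],None,fx=8,fy=8,interpolation=2))
cv2.imwrite("pics/w6.png",np.hstack(A)); delta((.638,.156,.201),0.)
```

```text
[([191.8, 246.2], 0.62)] [(array([288., 255., 346., 289.]), 0.65)]
224 171
[([153.1, 268.9], 0.68)] [(array([276., 202., 280., 262.]), 0.58)]
239 129
t 11.8 yaw now 0.0679 turn vec [-0.0006 -0.0001  0.0679] shift now-axes [ 181.  -158.5   61.1] new-axes [ 169.8 -170.5   61. ] q [-0.08 -0.1   2.08  0.    1.17  1.42] w 0.346 F [ 0.4 -0.1 -0.3]
```

View pics/w6.png

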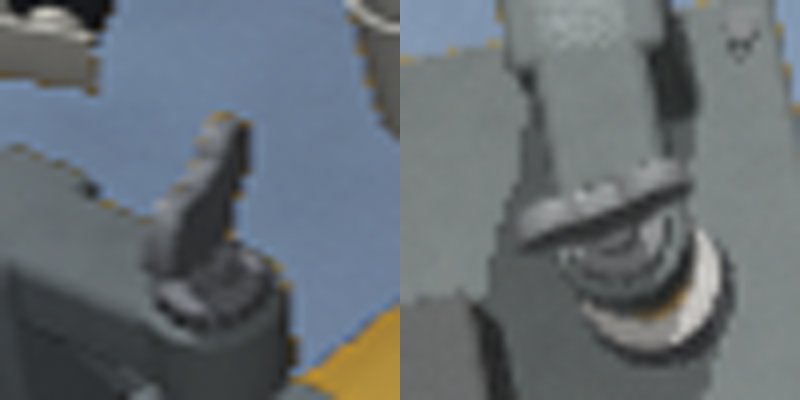

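Pencil is back on the table. The wings' plate shows in the top crop from (522,222) to (690,175), so it lies at about 105.7° in the world. I'll check the centre and angle against a projected model.

Run:
```python
from h import *
print(tri((193.8,248.5),(153.5,264.3)),tri((191.8,246.2),(153.1,268.9)))
a=ray("top",(129+222/8-.5,239+122/8-.5),.157);b=ray("top",(129+175/8-.5,239+290/8-.5),.157);print(a,b,(a+b)/2,np.degrees(np.arctan2(*(a-b)[1::-1])))
for th in(1.70,1.845,2.0):
    u=np.array([np.cos(th),np.sin(th),0]); c=np.array([.638,.156,.157])
    for cam,o in(("scene",(224,171)),("top",(239,129))): print(th,cam,((proj(cam,[c-u*.026,c,c+u*.026])-o)*8+4+([400,0] if cam=="top" else [0,0])).round().tolist())
delta((.638,.156,.26),1.845)
```

```text
[0.63954781 0.15602555 0.14812326] [0.64613215 0.14941741 0.14341236]
[0.63109174 0.17871224 0.157     ] [0.64468135 0.13076342 0.157     ] [0.63788655 0.15473783 0.157     ] 105.82374498744291
1.7 scene [[261.0, 108.0], [201.0, 165.0], [140.0, 224.0]]
1.7 top [[692.0, 186.0], [602.0, 198.0], [511.0, 210.0]]
1.845 scene [[249.0, 104.0], [201.0, 165.0], [152.0, 229.0]]
1.845 top [[689.0, 174.0], [602.0, 198.0], [514.0, 222.0]]
2.0 scene [[235.0, 100.0], [201.0, 165.0], [166.0, 232.0]]
2.0 top [[685.0, 161.0], [602.0, 198.0], [519.0, 235.0]]
t 11.8 yaw now 0.0679 turn vec [-3.0000e-04 -6.0000e-04 -1.7771e+00] shift now-axes [ 181.  -158.5    2.1] new-axes [118.1 209.7   2. ] q [-0.08 -0.1   2.08  0.    1.17  1.42] w 0.346 F [ 0.4 -0.1 -0.3]
```

>>> step_arm --targets '[[[0, 0, -0.1185], [0, 0, 0], 40], [[0, 0, -0.1185], [0, 0, 0], 40], [[0, 0, -0.1185], [0, 0, 0], 40], [[0, 0, -0.1185], [0, 0, 0], 40], [[0, 0, -0.1185], [0, 0, 0], 40]]'

```text
time: 12.22
tool_pos: [0.4682, -0.0131, 0.2617]
tcp_rot: [-2.967, -1.032, 0.001]
wrist_force: [-0.4, 0.3, -0.9]
width: 0.469
grip_force: 0.0
```

>>> step_arm --targets '[[[0, 0, -0.1185], [0, 0, 0], 40], [[0, 0, -0.1185], [0, 0, 0], 40], [[0, 0, -0.1185], [0, 0, 0], 40], [[0, 0, -0.1185], [0, 0, 0], 40], [[0, 0, -0.1185], [0, 0, 0], 40]]'

```text
time: 12.63
tool_pos: [0.4681, -0.0131, 0.2616]
tcp_rot: [-2.536, -1.853, 0.0]
wrist_force: [-0.5, 0.2, 0.1]
width: 0.471
grip_force: 0.0
```

>>> step_arm --targets '[[[0, 0, -0.1185], [0, 0, 0], 40], [[0, 0, -0.1185], [0, 0, 0], 40], [[0, 0, -0.1185], [0, 0, 0], 40], [[0, 0, -0.1185], [0, 0, 0], 40], [[0, 0, -0.1185], [0, 0, 0], 40]]'

```text
time: 13.05
tool_pos: [0.4682, -0.0131, 0.2617]
tcp_rot: [-1.885, -2.513, -0.0]
wrist_force: [-0.1, -0.5, 0.1]
width: 0.467
grip_force: 0.0
```

>>> step_arm --targets '[[[0, 0, 0], [18, 32, 0], 40], [[0, 0, 0], [18, 32, 0], 40], [[0, 0, 0], [18, 32, 0], 40], [[0, 0, 0], [18, 32, 0], 40], [[0, 0, 0], [18, 32, 0], 40]]'

```text
time: 13.47
tool_pos: [0.5983, 0.1187, 0.2616]
tcp_rot: [-1.892, -2.507, 0.0]
wrist_force: [-0.2, -0.7, 0.6]
width: 0.464
grip_force: 0.0
```

Run:
```python
from h import *
delta((.639,.156,.26),1.845)
```

```text
t 13.47 yaw now 1.8486 turn vec [-0.0005 -0.0003  0.0036] shift now-axes [24.7 49.4  1.6] new-axes [24.9 49.3  1.6] q [ 0.15  0.17  1.79  0.    1.18 -0.12] w 0.464 F [-0.2 -0.7  0.6]
```

>>> step_arm --targets '[[[0, 0, 0], [12, 24, 0], 40], [[0, 0, 0], [12, 24, 0], 40], [[0, 0, 0], [0, 0, 0], 40], [[0, 0, 0], [0, 0, 0], 40]]'

```text
time: 13.8
tool_pos: [0.6374, 0.1541, 0.261]
tcp_rot: [-1.89, -2.508, 0.002]
wrist_force: [-0.3, -0.8, -0.9]
width: 0.468
grip_force: 0.0
```

Run:
```python
from h import *
delta((.639,.156,.205),1.845)
im=read_camera("scene"); u,v=proj("scene",[.638,.156,.16])[0].astype(int); cv2.imwrite("pics/s7.png",cv2.resize(im[v-35:v+35,u-40:u+40,::-1],None,fx=8,fy=8,interpolation=2))
```

```text
t 13.8 yaw now 1.8498 turn vec [-0.0015 -0.0003  0.0048] shift now-axes [ 1.3  2.1 56. ] new-axes [ 1.4  2.  56. ] q [ 0.2   0.26  1.69  0.    1.19 -0.08] w 0.468 F [-0.3 -0.8 -0.9]
```

View pics/s7.png

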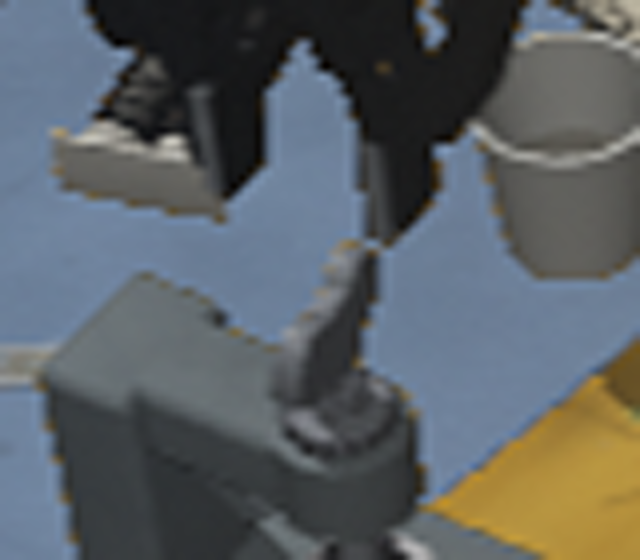

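The fingers straddle the plate line: tips around (240,190) and (405,225), wing ridge at (325,290) below them. I'll go down and grip.

>>> step_arm --targets '[[[0, 0, 0], [1, 2, 0], 40], [[0, 0, 0], [0, 0, 20], 40], [[0, 0, 0], [0, 0, 20], 40], [[0, 0, 0], [0, 0, 15], 40], [[0, 0, 0], [0, 0, 0], 30]]'

```text
time: 14.27
tool_pos: [0.6361, 0.1515, 0.2028]
tcp_rot: [-1.894, -2.5, 0.009]
wrist_force: [-0.6, 0.3, -0.9]
width: 0.356
grip_force: 0.0
```

>>> step_arm --targets '[[[0, 0, 0], [0, 0, 0], 20], [[0, 0, 0], [0, 0, 0], 10], [[0, 0, 0], [0, 0, 0], 0], [[0, 0, 0], [0, 0, 0], 0], [[0, 0, 0], [0, 0, 0], 0]]' --grip_force 40

```text
time: 14.68
tool_pos: [0.6398, 0.1524, 0.2081]
tcp_rot: [1.896, 2.503, 0.002]
wrist_force: [0.8, 0.5, 0.7]
width: 0.091
grip_force: 41.9
```

>>> step_arm --targets '[[[0, 0, 0], [0, 0, 0], 20], [[0, 0, 0], [0, 0, 0], 20], [[0, 0, 0], [3, 0, 2], 20], [[0, 0, 0], [0, 0, 0], 20], [[0, 0, 0], [0, 0, 0], 20]]'

```text
time: 15.1
tool_pos: [0.6383, 0.1556, 0.2046]
tcp_rot: [-1.896, -2.504, 0.0]
wrist_force: [0.2, -0.4, -0.5]
width: 0.236
grip_force: 0.0
```

Run:
```python
from h import *
delta((.639,.156,.205),1.845)
```

```text
t 15.1 yaw now 1.8455 turn vec [-0.0004 -0.0001  0.0005] shift now-axes [ 0.2  0.8 -0.4] new-axes [ 0.2  0.8 -0.4] q [ 0.2   0.31  1.74  0.    1.1  -0.07] w 0.236 F [ 0.2 -0.4 -0.5]
```

>>> step_arm --targets '[[[0, 0, 0], [0, 0, 0], 0], [[0, 0, 0], [0, 0, 0], 0], [[0, 0, 0], [0, 0, 0], 0], [[0, 0, 0], [0, 0, 0], 0]]' --grip_force 40

```text
time: 15.43
tool_pos: [0.6388, 0.1556, 0.2048]
tcp_rot: [1.896, 2.504, 0.001]
wrist_force: [0.9, 1.7, -0.7]
width: 0.1
grip_force: 41.3
```

>>> step_arm --targets '[[[0, 0, 0.1], [0, 0, 0], 0], [[0, 0, 0.1], [0, 0, 0], 0], [[0, 0, 0.1], [0, 0, 0], 0], [[0, 0, 0.1], [0, 0, 0.2], 0], [[0, 0, 0.1], [0, 0, 0.1], 0]]'

```text
time: 15.85
tool_pos: [0.6386, 0.1556, 0.2045]
tcp_rot: [-2.462, -1.951, -0.001]
wrist_force: [1.6, 0.3, -0.8]
width: 0.096
grip_force: 41.3
```

```bash
cat > s.py <<'E'
from h import *
s=read_state(); R=Rn.from_rotvec(s["tcp_rot"]).as_matrix(); print(round(s["time"],2),"yaw",round(np.arctan2(R[1,0],R[0,0]),4),"tq",s["torque"].round(3),"F",s["wrist_force"].round(1),"pos",s["tool_pos"].round(4),"q6",round(s["q"][5],3),"grip",round(float(s["grip_force"]),1),"tau6",round(s["joint_torque"][5],3))
E
python3 s.py
```

```text
15.85 yaw 1.3403 tq [ 0.233 -0.114  0.08 ] F [ 1.6  0.3 -0.8] pos [0.6386 0.1556 0.2045] q6 0.431 grip 41.3 tau6 -1.171
```

>>> step_arm --targets '[[[0, 0, 0.1], [0, 0, 0.1], 0], [[0, 0, 0.1], [0, 0, 0], 0], [[0, 0, 0.1], [0, 0, 0.1], 0]]'

```text
time: 16.1
tool_pos: [0.6385, 0.1557, 0.2043]
tcp_rot: [-2.726, -1.561, -0.0]
wrist_force: [0.7, 1.5, 0.2]
width: 0.097
grip_force: 41.4
```

```bash
python3 s.py
```

```text
16.1 yaw 1.0404 tq [ 0.243 -0.059  0.087] F [0.7 1.5 0.2] pos [0.6385 0.1557 0.2043] q6 0.731 grip 41.4 tau6 -1.172
```

>>> step_arm --targets '[[[0, 0, 0.08], [0, 0, 0.1], 0], [[0, 0, 0.08], [0, 0, 0], 0], [[0, 0, 0.04], [0, 0, 0], 0]]'

```text
time: 16.35
tool_pos: [0.6384, 0.1557, 0.2042]
tcp_rot: [-2.867, -1.283, -0.0]
wrist_force: [1.5, 1.8, -0.7]
width: 0.098
grip_force: 41.3
```

```bash
python3 s.py
```

```text
16.35 yaw 0.8416 tq [ 0.262 -0.114  0.08 ] F [ 1.5  1.8 -0.7] pos [0.6384 0.1557 0.2042] q6 0.93 grip 41.3 tau6 -0.062
```

>>> step_arm --targets '[[[0, 0, 0.08], [0, 0, 0.1], 0], [[0, 0, 0.08], [0, 0, 0], 0], [[0, 0, 0.04], [0, 0, 0], 0]]'

```text
time: 16.6
tool_pos: [0.6384, 0.1558, 0.2041]
tcp_rot: [-2.981, -0.99, -0.0]
wrist_force: [1.0, 2.5, -0.2]
width: 0.091
grip_force: 41.3
```

```bash
python3 s.py
```

```text
16.6 yaw 0.6416 tq [ 0.342 -0.117  0.071] F [ 1.   2.5 -0.2] pos [0.6384 0.1558 0.2041] q6 1.13 grip 41.3 tau6 -0.066
```

>>> step_arm --targets '[[[0, 0, 0.08], [0, 0, 0.1], 0], [[0, 0, 0.08], [0, 0, 0], 0], [[0, 0, 0.04], [0, 0, 0], 0]]'

```text
time: 16.85
tool_pos: [0.6384, 0.1558, 0.2039]
tcp_rot: [-3.064, -0.688, 0.0]
wrist_force: [0.4, 1.7, -0.8]
width: 0.091
grip_force: 41.3
```

```bash
python3 s.py
```

```text
16.85 yaw 0.4415 tq [ 0.367 -0.106  0.053] F [ 0.4  1.7 -0.8] pos [0.6384 0.1558 0.2039] q6 1.33 grip 41.3 tau6 -0.066
```

>>> step_arm --targets '[[[0, 0, 0.08], [0, 0, 0.1], 0], [[0, 0, 0.08], [0, 0, 0], 0], [[0, 0, 0.04], [0, 0, 0], 0]]'

```text
time: 17.1
tool_pos: [0.6383, 0.1559, 0.2038]
tcp_rot: [-3.118, -0.378, 0.0]
wrist_force: [0.2, 2.1, -1.8]
width: 0.092
grip_force: 41.3
```

```bash
python3 s.py
```

```text
17.1 yaw 0.2416 tq [ 0.417 -0.071  0.076] F [ 0.2  2.1 -1.8] pos [0.6383 0.1559 0.2038] q6 1.53 grip 41.3 tau6 -0.066
```

>>> step_arm --targets '[[[0, 0, 0.06], [0, 0, 0.1], 0], [[0, 0, 0.06], [0, 0, 0], 0], [[0, 0, 0.03], [0, 0, 0], 0]]'

```text
time: 17.35
tool_pos: [0.6384, 0.1559, 0.2038]
tcp_rot: [-3.138, -0.15, 0.0]
wrist_force: [-0.4, 2.3, -0.2]
width: 0.097
grip_force: 66.4
```

```bash
python3 s.py
```

```text
17.35 yaw 0.0956 tq [ 0.473 -0.089  1.412] F [-0.4  2.3 -0.2] pos [0.6384 0.1559 0.2038] q6 1.677 grip 66.4 tau6 1.333
```

Hard stop found: the torque jumped to 1.4 N m at yaw about 0.1. I'll hold briefly, then ease back in small steps to find the seat angle.

>>> step_arm --targets '[[[0, 0, 0], [0, 0, 0], 0], [[0, 0, 0], [0, 0, 0], 0]]'

```text
time: 17.52
tool_pos: [0.6384, 0.1559, 0.2038]
tcp_rot: [-3.138, -0.155, 0.0]
wrist_force: [0.4, 2.3, -0.7]
width: 0.093
grip_force: 64.7
```

```bash
python3 s.py
```

```text
17.52 yaw 0.0985 tq [ 0.591 -0.019  1.359] F [ 0.4  2.3 -0.7] pos [0.6384 0.1559 0.2038] q6 1.674 grip 64.7 tau6 1.386
```

>>> step_arm --targets '[[[0, 0, -0.03], [0, 0, 0], 0], [[0, 0, 0], [0, 0, 0], 0]]'

```text
time: 17.68
tool_pos: [0.6384, 0.1559, 0.2038]
tcp_rot: [-3.135, -0.2, 0.0]
wrist_force: [-0.6, 3.4, -1.0]
width: 0.097
grip_force: 53.2
```

```bash
python3 s.py
```

```text
17.68 yaw 0.1276 tq [ 0.608 -0.046  1.068] F [-0.6  3.4 -1. ] pos [0.6384 0.1559 0.2038] q6 1.644 grip 53.2 tau6 0.748
```

>>> step_arm --targets '[[[0, 0, -0.03], [0, 0, 0], 0], [[0, 0, 0], [0, 0, 0], 0]]'

```text
time: 17.85
tool_pos: [0.6384, 0.1558, 0.2038]
tcp_rot: [-3.131, -0.244, 0.0]
wrist_force: [-0.5, 3.1, -0.7]
width: 0.093
grip_force: 43.9
```

```bash
python3 s.py
```

```text
17.85 yaw 0.1555 tq [ 0.712 -0.077  0.694] F [-0.5  3.1 -0.7] pos [0.6384 0.1558 0.2038] q6 1.616 grip 43.9 tau6 0.403
```

>>> step_arm --targets '[[[0, 0, -0.1], [0, 0, 0], 0], [[0, 0, -0.1], [0, 0, -0.1], 0], [[0, 0, -0.1], [0, 0, 0], 0], [[0, 0, -0.1], [0, 0, -0.1], 0], [[0, 0, -0.1], [0, 0, -0.1], 0]]'

```text
time: 18.27
tool_pos: [0.6384, 0.1556, 0.204]
tcp_rot: [-2.973, -1.013, -0.0]
wrist_force: [0.6, 3.4, -0.2]
width: 0.095
grip_force: 41.3
```

>>> step_arm --targets '[[[0, 0, -0.1], [0, 0, 0], 0], [[0, 0, -0.1], [0, 0, -0.1], 0], [[0, 0, -0.1], [0, 0, 0], 0], [[0, 0, -0.1], [0, 0, -0.1], 0], [[0, 0, -0.1], [0, 0, -0.1], 0]]'

```text
time: 18.68
tool_pos: [0.6385, 0.1555, 0.2044]
tcp_rot: [-2.63, -1.717, -0.001]
wrist_force: [1.0, 3.8, -0.9]
width: 0.095
grip_force: 41.3
```

>>> step_arm --targets '[[[0, 0, -0.1], [0, 0, 0], 0], [[0, 0, -0.1], [0, 0, -0.1], 0], [[0, 0, -0.1], [0, 0, 0], 0], [[0, 0, -0.1], [0, 0, -0.1], 0], [[0, 0, -0.1], [0, 0, -0.1], 0]]'

```text
time: 19.1
tool_pos: [0.6387, 0.1554, 0.2047]
tcp_rot: [-2.124, -2.314, -0.002]
wrist_force: [1.5, 4.0, -1.3]
width: 0.093
grip_force: 41.2
```

>>> step_arm --targets '[[[0, 0, -0.07], [0, 0, 0], 0], [[0, 0, -0.055], [0, 0, 0], 0], [[0, 0, 0], [0, 0, 0], 0], [[0, 0, 0], [0, 0, 0], 0], [[0, 0, 0], [0, 0, 0], 0]]'

```text
time: 19.52
tool_pos: [0.6387, 0.1555, 0.2047]
tcp_rot: [1.98, 2.439, 0.001]
wrist_force: [1.8, 3.3, -0.2]
width: 0.094
grip_force: 41.3
```

```bash
python3 s.py
python3 - <<'E'
from h import *
A=[]
for c in("scene","top"):
    im=read_camera(c); print(proj(c,[.4565,.1376,0]),[(np.round(x["extent"]),round(x["score"],2)) for x in look_for(c,"pencil")[:1]])
    u,v=proj(c,[.55,.15,.06])[0].astype(int); A.append(cv2.resize(im[v-70:v+70,u-70:u+70,::-1],(400,400),interpolation=2))
cv2.imwrite("pics/e8.png",np.hstack(A))
E
```

```text
19.52 yaw 1.7777 tq [ 0.545 -0.242  0.075] F [ 1.8  3.3 -0.2] pos [0.6387 0.1555 0.2047] q6 -0.006 grip 41.3 tau6 0.011
[[320.46537004 274.45995142]] [(array([288., 254., 348., 290.]), 0.66)]
[[278.48264521 234.55878958]] []
```

View pics/e8.png

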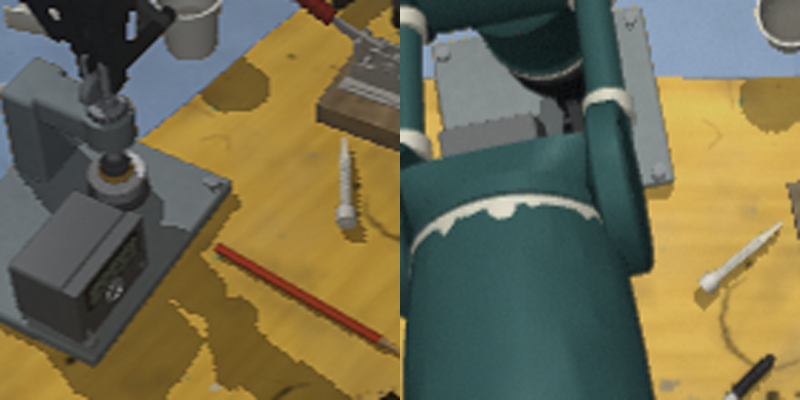

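The wings are gripped at yaw 1.778, the seat (0.21) plus 1.57. The pencil lies flat on the table at crop (215,245)–(390,348), and the other things are undisturbed.

```bash
python3 -c "
from workcell import *
print(finish_job())"
```

```text
the job is handed in; nothing more can be done
None
```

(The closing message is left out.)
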